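# Cock the spring jig and clamp a frame plug in it

## Robot

A 7-joint arm with a two-finger parallel gripper is mounted at the origin on the work surface. World frame = base frame: x ahead of the robot, y to its left, z up, the work surface at z = 0. Lengths are in m, angles in rad, forces in N, time in s.
With the tool pointing down it reaches from about 0.425 to 0.95 m from the base axis. Payload 4.7 kg.
Tool frame: the origin (TCP) lies midway between the tips of the shut fingers; the grasp point (between the pads) lies 19 mm behind it; z points along the fingers, y is the direction in which the jaws open and shut (so a half turn about z gives the same grasp; the last joint's range is limited). The gripper opens to 87 mm and grips with 3 to 60 N. Pads are 19 mm wide; open, the fingers measure 117 mm over their backs; the gripper's body (75 mm by 190 mm) begins 51 mm behind the grasp point.
Start: joints at [1.105, 0.469, -0.049, 1.532, 0.024, 1.141, -0.082], TCP at [0.286, -0.612, 0.223] pointing down, gripper open.
Joint ranges: [-2.59, 2.59], [-0.33, 1.99], [-1.39, 1.29], [0.1, 2.45], [-1.04, 4.18], [0.21, 1.99], [-2.66, 2.66]. Speed limits (rad/s): [2.57, 2.57, 3.14, 3.14, 3.14, 3.14, 3.14].

## Interface

Orientations are given as a unit quaternion [w, x, y, z].
In Python, from station import * gives the robot as it stands. The module is installed in compiled form; this text tells all that it offers.
- The arm moves only by the shell command python3 -m creep 'ROWS' [OPENING]. ROWS is JSON, a list of rows, each an object with "xyz": the shift along the tool's x, y, z in cm, a list of three; "rot": the turn, a rotation vector about the tool's x, y, z in rad, a list of three. A call has 1 to 8 rows; each row is the pose to reach, as a shift and turn from the pose commanded when the call began, along the tool's axes at that moment; what a row does not reach only later rows make up. A row lasts 1/8 s, in which the tool goes at most 62.5 mm and 10.7 degrees, less where a joint would pass 70% of its speed; a pose out of reach is approached as far as the arm can. A call with a gripper value outside its range is refused whole. OPENING is the opening, from -1 (shut) to 1 (fully open), set as the call begins (- or left out, the last holds). The fingers move at their own pace and stop on an object; the grip force is fixed at half the most. Time passes only in rows, so rows that repeat a pose let the fingers close. It gives the time, the measured TCP pose, the force and the opening at its end, in the units of the state.
- state(): the state, without advancing time (a new reading comes with each control period).
- grab_frame(name): name is "scene" or "side" or "wrist"; returns the picture (480x640x3 uint8, red, green, blue); there is no depth.
- calibration(name): a dict with "fov_y" (degrees; the focal length in pixels is half the picture's height over the tangent of half this angle, whatever the lens; pixels are square), "cx", "cy" (the principal point, pixels), "dist" ([k1, k2, p1, p2, k3] as OpenCV has them; the pictures are not rectified), "R" (3x3) and "t" (3): a world point X has camera coordinates R X + t. Camera axes: x right, y down, z forward; pixel columns grow to the right and rows downward; lengths in m; the calibration is good to about 2 mm. A picture is of the moment at which its call begins: read the wrist's pose just before it. calibration takes no time and is no camera call; for the wrist camera it gives the pose at the moment of the call.
- hand_in(): hands the job in, once; it reports no verdict.
The state is a dict: "time": time; "joints": joint angles; "qd": joint speeds; "effort": joint torques, N m; "tcp_pos": TCP position; "tcp_rot": TCP orientation; "ft_force": force on the tool from outside, world axes, zero at the start; "ft_torque": the same for the moment, N m; "opening": finger opening in m.
Only numpy, scipy, OpenCV 4.12 (cv2) and the standard library are available. Lean on these libraries where they do the work, as an engineer would, in place of code of your own. Each camera call takes 0.05 s, during which the arm holds its last target.

## Task

Load the long frame plug into the spring jig. Pull the jig's sprung slide out to its stop so that the catch holds it open, lay the long plug along the two saddles, then press the button on the housing so that the jaw closes and clamps the plug endways against the end block. The jig only stands on the bench: do not drag it along, and leave the short plug and the screwdriver where they are.

Things in the scene. Friction and masses are not known exactly. Their poses are not given: they have to be found in the camera images.
- jig: Grey spring jig, 4 kg, standing loose on the bench (25 to 40 N would drag it). Origin: underside, on its middle axis; x along it, z up. Base plate 325 x 120 x 16 mm (x -163 to 162). Along x: black pull handle (x -205), housing (x -155 to -69, 70 mm wide, top z 66), sprung jaw, two saddles, end block. The slide runs along x at z 47; pulling out is towards -x.
- slide (a joint): How far the sprung slide is pulled out, m: 0 home, 0.030 with the long plug clamped. Spring 4 N at 0, 7 N at 0.08. The hard stop, hidden in the housing, lies between 0.055 and 0.078, different each time. Shortly before it the catch rides over a ramp (a few N, the button dips 7 mm); at the hard stop it has dropped in (button up). Let go, the slide then stays about 3 mm short of the stop.
- button (a joint): How far the catch button is pressed down, m: 0 up, 0.012 fully down. Sprung, 3 N at rest to 6 N. The catch lets go at about 0.007 to 0.010.
- handle (a point): Top centre of the black pull handle: upright block 16 mm along the pull, 40 mm across, from z 30 to z 86 in the jig's frame; clear gap of 42 mm to the housing when home; a 14 mm rod at z 47 joins them. Moves with the slide. Axes as the jig's.
- jaw (a point): Middle of the jaw's clamping face (z 47 in the jig's frame, x 35 mm with the slide home); the face looks to the jig's +x. Jaw 26 mm wide, z 38 to 64. Moves with the slide.
- bed (a point): Middle of the plug bed, on the jig at x 75, z 36 mm: where the underside's middle of the clamped long plug lies (along x, either way round). Two saddles, 14 mm long, at 48 mm before and 52 mm beyond it in x, floors at z 36, 30 mm wide between flared cheeks up to z 49; open between the saddles down to z 16. Axes as the jig's.
- end_block (a point): Middle of the inner face of the fixed steel end block, on the jig at x 145, z 47 mm; block 70 mm wide, top at z 72.
- button_top (a point): Centre of the top of the square catch button (34 x 34 mm) on the housing, 16 mm above the housing's top, z 82 in the jig's frame. Pressed straight down.
- plug_long: The long frame plug: grey plastic, ribbed bar 140 x 22 x 22 mm, 60 g. Origin: middle of its underside; x along its length.
- plug_short: The short frame plug, not wanted: grey plastic, ribbed bar 90 x 22 x 22 mm. Origin: middle of its underside; x along its length.
- screwdriver: Screwdriver lying on the bench, 200 mm long, black handle. Not needed.
Mind the look-alikes: they are no part of the job. Leave any purple look-alike of the plug_long alone.

How it is judged:
On the way, in this order (a step that is already met when the one before it is completed fails the run):
1. the slide is out at its catch and stays there with the robot off it (value of joint slide above 0.047 m and contact force between each of the fingers, the arm and slide below 0.3 N), for 0.4 s.
2. the long plug lies let go in the saddles while the slide is still out (y of plug_long in the frame of jig between -0.007 and 0.007 m and z of plug_long in the frame of jig between 0.031 and 0.041 m and angle between the x axis of plug_long and the x axis of jig, either way round below 0.1 rad and x of plug_long in the frame of jig between 0.03 and 0.09 m and value of joint slide above 0.047 m and contact force between each of the fingers, the arm and plug_long below 0.3 N), for 0.2 s.
At the end, for the whole second after the job is handed in: The long plug lies along the two saddles (within 7 mm of the jig's axis, 0.1 rad, underside 31 to 41 mm up), its middle within 5 mm of x 75 mm in the jig's frame, clamped between jaw and end block (slide at 26 to 34 mm), button up, all at rest (y of plug_long in the frame of jig between -0.007 and 0.007 m and z of plug_long in the frame of jig between 0.031 and 0.041 m and angle between the x axis of plug_long and the x axis of jig, either way round below 0.1 rad and x of plug_long in the frame of jig between 0.07 and 0.08 m and value of joint slide between 0.026 and 0.034 m and value of joint button below 0.003 m and linear speed of each of plug_long, jig below 0.02 m/s); the robot touches nothing.
It fails at once if the jig is dragged more than 10 mm (distance of jig from where it was at the start of the episode above 0.01 m).
It fails at once if the short plug is moved more than 30 mm (distance of plug_short from where it was at the start of the episode above 0.03 m).
It fails at once if the screwdriver is moved more than 30 mm (distance of screwdriver from where it was at the start of the episode above 0.03 m).
It also fails if it takes over 67 s, if anything falls off the work surface, if the arm or the gripper's body presses on something with over 40 N, if the wrist force passes 120 N, or if a joint passes its speed limit or range.

## Working session

There is one attempt and no reset: what is moved stays moved. The work goes in short steps, Python scripts to look and compute and a shell command to move; the robot and the scene stay as the last step left them, time stands still between calls to the robot, and variables do not carry over. Pictures are saved under pics/ and viewed, and the job is handed in when it is done.

```bash
mkdir -p pics; cat > h.py <<'E'
from station import *
import numpy as np, cv2
def K(c):
    f=240/np.tan(np.radians(c["fov_y"])/2); return np.array([[f,0,c["cx"]],[0,f,c["cy"]],[0,0,1.]])
def ray(c,uv,z):
    p=cv2.undistortPoints(np.array([[uv]],float),K(c),np.array(c["dist"]))[0,0]
    R=np.array(c["R"]);t=np.array(c["t"]); d=R.T@np.array([p[0],p[1],1]); o=-R.T@t
    return o+d*(z-o[2])/d[2]
def proj(c,X):
    R=np.array(c["R"]);t=np.array(c["t"])
    return cv2.projectPoints(np.array(X,float).reshape(-1,1,3),cv2.Rodrigues(R)[0],t,K(c),np.array(c["dist"]))[0][:,0]
def snap(n,fn):
    c=calibration(n); im=grab_frame(n); cv2.imwrite("pics/"+fn,im[:,:,::-1]); return c,im
E
python3 - <<'E'
from h import *
for n in ["scene","side","wrist"]:
    c,im=snap(n,n+"0.png"); print(n,c)
print(state())
E
```

```text
scene {'fov_y': 52.20109651662508, 'cx': 322.9329052265019, 'cy': 237.06143665694987, 'dist': array([-0.09482914,  0.        ,  0.        ,  0.        ,  0.        ]), 'R': array([[ 0.5604882 ,  0.82811915,  0.00846462],
       [ 0.68134166, -0.45528783, -0.57313746],
       [-0.47077226,  0.32700408, -0.81941553]]), 't': array([-0.30859282, -0.28767415,  1.17814462])}
side {'fov_y': 42.80175707249021, 'cx': 324.5573460859846, 'cy': 243.30625362413454, 'dist': array([-0.12523286,  0.        ,  0.        ,  0.        ,  0.        ]), 'R': array([[-0.71461897, -0.69920688, -0.02072334],
       [-0.3707124 ,  0.40367422, -0.83643257],
       [ 0.59320489, -0.59004819, -0.54767791]]), 't': array([0.3794868 , 0.23828832, 0.91462059])}
wrist {'fov_y': 63.650478293512265, 'cx': 323.72404579500676, 'cy': 241.1983287135137, 'dist': array([-0.03840151,  0.        ,  0.        ,  0.        ,  0.        ]), 'R': array([[ 4.22680655e-01, -9.06278303e-01, -8.37207298e-04],
       [-8.77563104e-01, -4.09518475e-01,  2.49354403e-01],
       [-2.26327337e-01, -1.04662580e-01, -9.68411938e-01]]), 't': array([-0.67458209, -0.03038094,  0.38947148])}
{'time': 0.15, 'joints': array([ 1.10509491,  0.46927294, -0.04864262,  1.53341089,  0.02410254,
        1.14099145, -0.08227912]), 'qd': array([ 0.00210644, -0.00322166, -0.00222147, -0.00111636,  0.00043949,
       -0.00103456, -0.00117691]), 'effort': array([ 1.11142650e-03, -5.08428383e+01, -8.06534872e-02, -2.36419183e+01,
       -6.13882835e-02,  3.56814475e-02,  1.15480252e-04]), 'tcp_pos': array([ 0.28540405, -0.61119267,  0.221733  ]), 'tcp_rot': array([-7.27784113e-04,  9.76235201e-01,  2.16712418e-01, -1.75345426e-04]), 'ft_force': array([ 0.22467096, -0.39344666, -0.14429985]), 'ft_torque': array([ 0.03356986,  0.09828247, -0.01206799]), 'opening': 0.08699918552339797}
```

View pics/scene0.png

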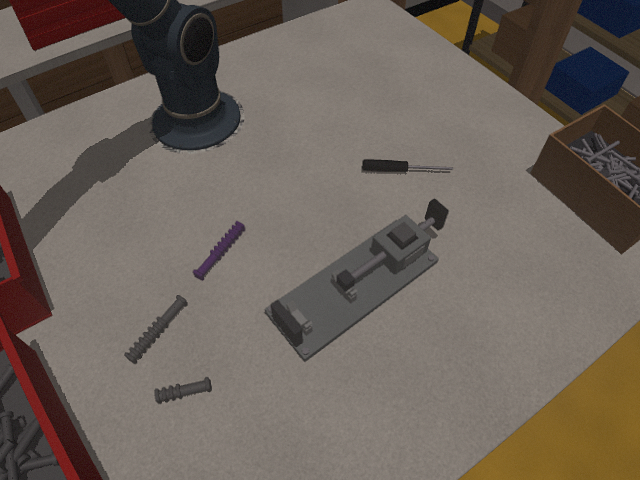

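View pics/side0.png

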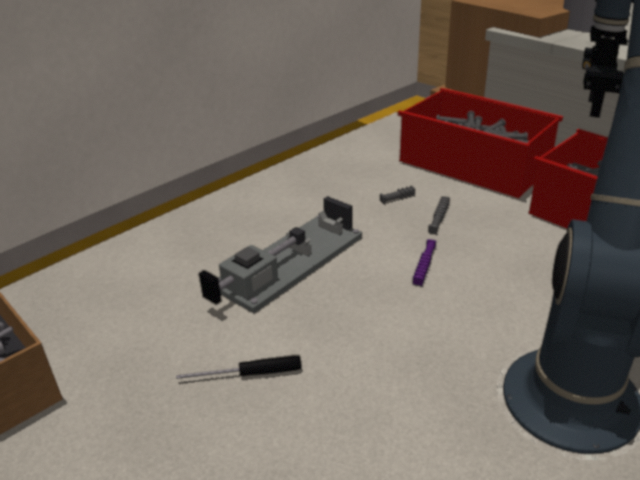

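View pics/wrist0.png

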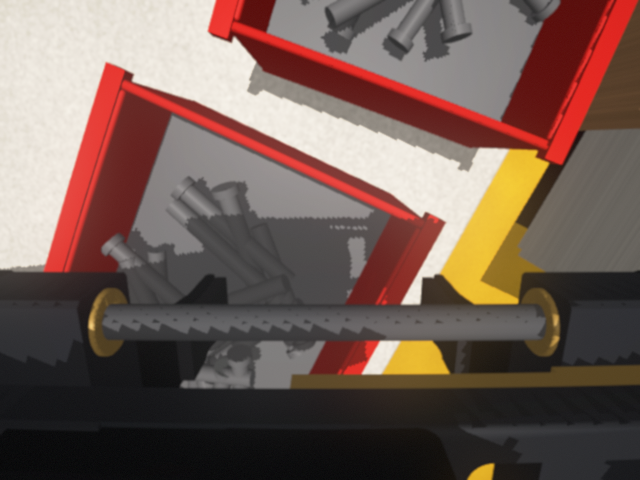

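Candidates for the long plug are the grey long bar at scene (157,328), the grey short bar at (183,390) and the purple look-alike at (220,250). There are also loose plugs in the red bins. By the description it's (157,328). I'll check that in close crops.

```bash
python3 - <<'E'
from h import *
im=cv2.imread("pics/scene0.png")
cv2.imwrite("pics/cropjig.png",cv2.resize(im[190:370,255:455],None,fx=4,fy=4*0.83,interpolation=cv2.INTER_CUBIC)[:600]) if 0 else cv2.imwrite("pics/cropjig.png",cv2.resize(im[190:370,255:455],None,fx=3.3,fy=3.3,interpolation=cv2.INTER_CUBIC))
cv2.imwrite("pics/cropplug.png",cv2.resize(im[285:415,110:240],None,fx=4.5,fy=4.5,interpolation=cv2.INTER_CUBIC))
c=calibration("scene")
for n,uv,z in [("long A",(182,300),.011),("long B",(130,358),.011),("short A",(209,384),.011),("short B",(158,396),.011),("c1",(265,311),.016),("c2",(305,357),.016),("c3",(438,261),.016),("sd",(363,165),.01),("sd2",(452,169),.005)]:
    print(n,ray(c,uv,z).round(4))
E
```

```text
long A [ 0.4417 -0.2365  0.011 ]
long B [ 0.4942 -0.3599  0.011 ]
short A [ 0.6088 -0.2661  0.011 ]
short B [ 0.5811 -0.3459  0.011 ]
c1 [ 0.547  -0.1221  0.016 ]
c2 [ 0.6585 -0.1096  0.016 ]
c3 [0.6398 0.205  0.016 ]
sd [0.3561 0.2385 0.01  ]
sd2 [0.4716 0.401  0.005 ]
```

View pics/cropjig.png

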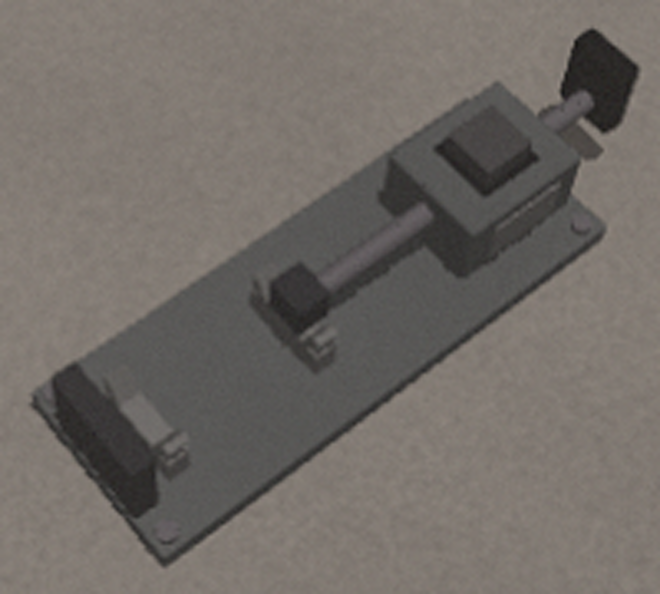

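View pics/cropplug.png

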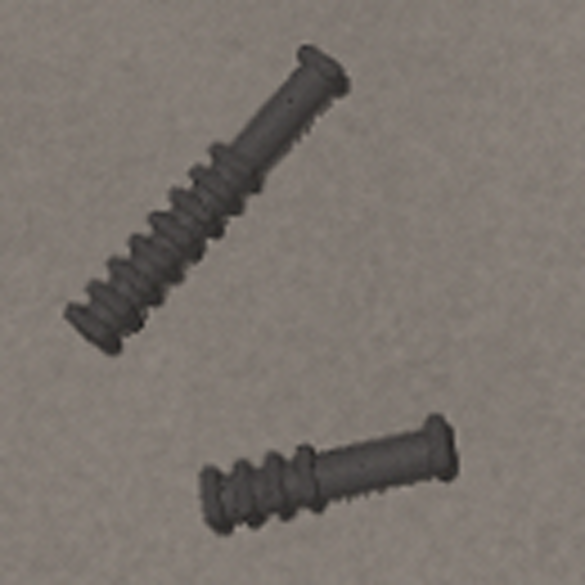

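```bash
python3 - <<'E'
from h import *
from scipy.optimize import least_squares
c=calibration("scene"); cs=calibration("side")
im=cv2.imread("pics/side0.png")
cv2.imwrite("pics/cropside.png",cv2.resize(im[180:330,190:370],None,fx=4,fy=4,interpolation=cv2.INTER_CUBIC))
cr=lambda a:[255+(a[0]+.5)/3.3-.5,190+(a[1]+.5)/3.3-.5]
M=[(.162,-.06,.016),(.162,.06,.016),(-.163,.06,.016),(-.069,-.035,.066),(-.155,-.035,.066),(-.155,.035,.066),(-.069,.035,.066),(-.112,0,.082)]
P=np.array([cr(a) for a in [(35,402),(165,557),(604,232),(390,157),(500,83),(578,160),(470,235),(489,145)]])
M=np.array(M)
def tr(q,M):
    a=q[2];R=np.array([[np.cos(a),-np.sin(a),0],[np.sin(a),np.cos(a),0],[0,0,1]]);return M@R.T+[q[0],q[1],0]
r=least_squares(lambda q:(proj(c,tr(q,M))-P).ravel(),[.6,.04,-1.5])
print(r.x,r.fun.reshape(-1,2).round(1))
q=r.x
for n,p in dict(handle=(-.205,0,.086),bt=(-.112,0,.082),bed=(.075,0,.036)).items(): print(n,tr(q,np.array([p])).round(4), proj(c,tr(q,np.array([p]))).round(0))
for p in tr(q,M): cv2.circle(im,tuple(int(v) for v in proj(cs,p[None])[0]),1,(0,0,255),-1)
cv2.imwrite("pics/cropside.png",cv2.resize(im[180:330,190:370],None,fx=4,fy=4,interpolation=cv2.INTER_CUBIC))
E
```

```text
[ 0.59051666  0.04240889 -1.49010256] [[-2.1 -1.3]
 [-0.4  2.3]
 [ 1.3 -1.1]
 [-1.  -0.2]
 [-0.9 -0.7]
 [ 1.9 -0.4]
 [ 1.   1.4]
 [ 0.2 -1.3]]
handle [[0.574  0.2467 0.086 ]] [[439. 206.]]
bt [[0.5815 0.154  0.082 ]] [[403. 232.]]
bed [[ 0.5966 -0.0323  0.036 ]] [[323. 301.]]
```

View pics/cropside.png

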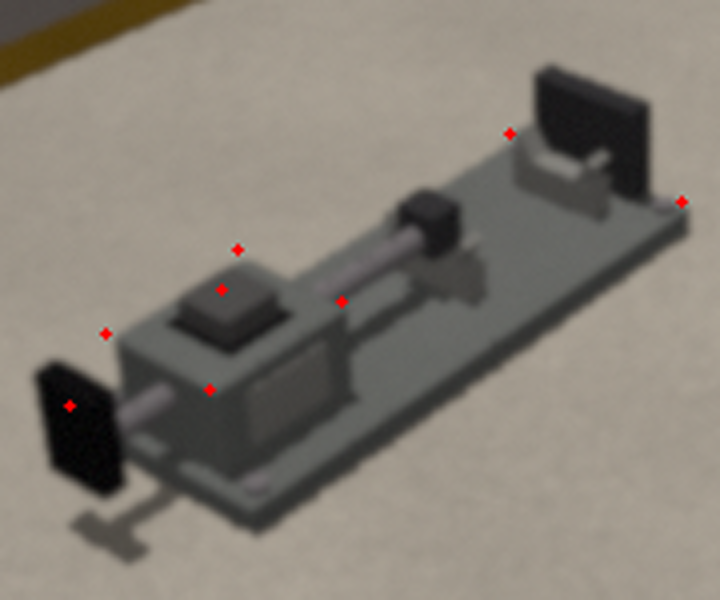

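```bash
cat > fit.py <<'E'
from h import *
from scipy.optimize import least_squares
def tr(q,M):
    M=np.atleast_2d(M);a=q[2];R=np.array([[np.cos(a),-np.sin(a),0],[np.sin(a),np.cos(a),0],[0,0,1]]);return M@R.T+[q[0],q[1],0]
E
python3 - <<'E'
from fit import *
c=calibration("scene"); cs=calibration("side")
cr=lambda a:[255+(a[0]+.5)/3.3-.5,190+(a[1]+.5)/3.3-.5]
cr2=lambda a:[190+(a[0]+.5)/4-.5,180+(a[1]+.5)/4-.5]
M=np.array([(.162,-.06,.016),(.162,.06,.016),(-.163,.06,.016),(-.069,-.035,.066),(-.155,-.035,.066),(-.155,.035,.066),(-.069,.035,.066),(-.112,0,.082),(-.205,0,.086)])
P=np.array([cr(a) for a in [(35,402),(165,557),(604,232),(390,157),(500,83),(578,160),(470,235),(489,145),(612,50)]])
M2=np.array([(.162,-.06,.016),(-.163,-.06,.016),(-.155,-.035,.066),(-.155,.035,.066),(-.069,-.035,.066),(-.112,0,.082),(-.205,0,.086)])
P2=np.array([cr2(a) for a in [(688,215),(257,513),(210,393),(118,335),(352,308),(228,298),(80,378)]])
f=lambda q:np.r_[(proj(c,tr(q,M))-P).ravel(),(proj(cs,tr(q,M2))-P2).ravel()]
r=least_squares(f,[.6,.04,-1.5],loss='soft_l1')
print(r.x);print(f(r.x).reshape(-1,2).round(1))
r2=least_squares(lambda q:(proj(cs,tr(q,M2))-P2).ravel(),[.6,.04,-1.5]);print(r2.x,r2.fun.reshape(-1,2).round(1).tolist())
q=r.x
for n,p in dict(handle=(-.205,0,.086),bt=(-.112,0,.082),bed=(.075,0,.036)).items(): print(n,tr(q,p).round(4))
E
```

```text
[ 0.58909742  0.04226483 -1.48710735]
[[-2.5 -1.6]
 [-0.6  1.8]
 [ 0.6 -1.8]
 [-1.6 -0.7]
 [-1.6 -1.3]
 [ 1.2 -1.1]
 [ 0.4  0.8]
 [-0.4 -1.9]
 [-2.2  0.7]
 [-0.3 -2.5]
 [-1.3 -0.8]
 [ 1.3 -0.4]
 [-2.2  0.1]
 [-1.  -0.8]
 [-0.5 -1.6]
 [-1.9  0.1]]
[ 0.58549361  0.04248177 -1.49379075] [[1.2, -1.6], [-0.7, 0.0], [2.0, 0.3], [-1.3, 0.7], [-0.1, 0.0], [0.4, -1.0], [-1.2, 0.7]]
handle [[0.572  0.2465 0.086 ]]
bt [[0.5797 0.1539 0.082 ]]
bed [[ 0.5954 -0.0325  0.036 ]]
```

```bash
cat > go.py <<'E'
from fit import *
from scipy.spatial.transform import Rotation as Ro
def go(xyz,yawdeg,show=True):
    s=state(); w,x,y,z=s["tcp_rot"]; R0=Ro.from_quat([x,y,z,w]).as_matrix(); a=np.radians(yawdeg)
    X=np.array([np.cos(a),np.sin(a),0]);Z=np.array([0,0,-1.]);Rt=np.c_[X,np.cross(Z,X),Z]
    d=R0.T@(np.array(xyz)-s["tcp_pos"])*100; rv=Ro.from_matrix(R0.T@Rt).as_rotvec()
    print("xyz cm",d.round(2),"rot",rv.round(3),"len",np.linalg.norm(d).round(1),"t",s["time"])
E
python3 -c "
from go import *
go((.572,.2505,.24),4.8)"
```

```text
xyz cm [ 62.43 -65.95  -1.73] rot [-0.001  0.     0.353] len 90.8 t 0.15
```

```bash
python3 -m creep '[{"xyz":[3.9,-4.12,-0.2],"rot":[0,0,0.04]},{"xyz":[7.8,-8.24,-0.4],"rot":[0,0,0.08]},{"xyz":[11.7,-12.36,-0.6],"rot":[0,0,0.12]},{"xyz":[15.6,-16.5,-0.8],"rot":[0,0,0.16]},{"xyz":[19.5,-20.6,-1],"rot":[0,0,0.2]},{"xyz":[23.4,-24.7,-1.2],"rot":[0,0,0.24]},{"xyz":[27.3,-28.8,-1.4],"rot":[0,0,0.28]},{"xyz":[31.2,-33,-1.7],"rot":[0,0,0.353]}]' 0.15
python3 -c "
from go import *
go((.572,.2505,.24),4.8)"
```

```text
time: 1.15
tcp_pos: [0.4289, -0.1788, 0.2396]
tcp_rot: [0.0, 0.999, 0.041, 0.0]
ft_force: [0.1, -0.6, 0.3]
opening: 0.0502
xyz cm [ 17.76 -41.63  -0.05] rot [ 0.    -0.    -0.002] len 45.3 t 1.15
```

```bash
python3 -m creep '[{"xyz":[2.2,-5.2,0]},{"xyz":[4.4,-10.4,0]},{"xyz":[6.7,-15.6,0]},{"xyz":[8.9,-20.8,0]},{"xyz":[11.1,-26,0]},{"xyz":[13.3,-31.2,0]},{"xyz":[15.5,-36.4,0]},{"xyz":[17.8,-41.6,0]}]'
python3 - <<'E'
from go import *
c,im=snap("wrist","w1.png")
print(state()["tcp_pos"])
q=[.5891,.04226,-1.4871]
for p in [(-.205,0,.086),(-.213,.02,.086),(-.197,-.02,.086),(-.112,0,.082),(-.155,.035,.066),(-.155,-.035,.066),(-.069,.035,.066),(-.069,-.035,.066),(-.163,.06,.016),(-.163,-.06,.016)]:
    u=proj(c,tr(q,p))[0]; print(p,u.round(0)); cv2.circle(im,tuple(int(v) for v in u),3,(255,0,0),-1)
cv2.imwrite("pics/w1m.png",im[:,:,::-1])
E
```

```text
[ 0.4316375  -0.17030556  0.24022819]
(-0.205, 0, 0.086) [-192.   11.]
(-0.213, 0.02, 0.086) [-205.  -15.]
(-0.197, -0.02, 0.086) [-178.   36.]
(-0.112, 0, 0.082) [-86.   3.]
(-0.155, 0.035, 0.066) [-121.  -33.]
(-0.155, -0.035, 0.066) [-105.   57.]
(-0.069, 0.035, 0.066) [-25. -41.]
(-0.069, -0.035, 0.066) [-11.  52.]
(-0.163, 0.06, 0.016) [-78. -41.]
(-0.163, -0.06, 0.016) [-55.  94.]invalid input at $[0]: expected keys xyz, rot
```

View pics/w1m.png

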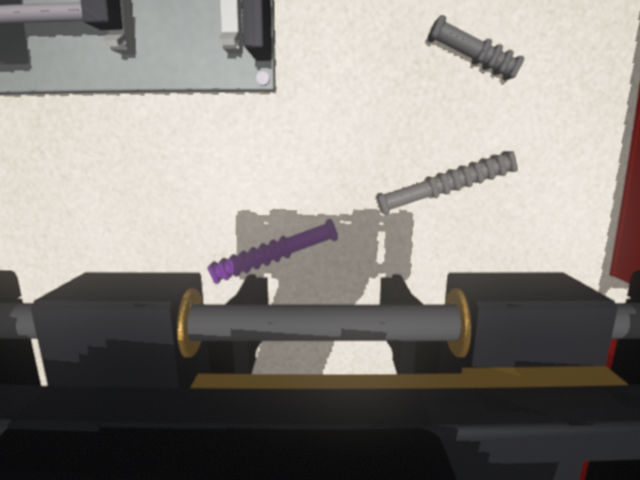

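The wrist picture shows the jig's near corner at (274,92), the long grey plug from (383,204) to (515,160), the short plug at (475,47) and the purple look-alike at (270,250). The call was refused because `rot` is required.

```bash
python3 - <<'E'
from go import *
c=calibration("wrist")
for n,uv,z in [("corner",(274,92),.016),("lA",(382,204),.011),("lB",(515,160),.011)]: print(n,ray(c,uv,z).round(4))
print(tr([.5891,.04226,-1.4871],(.162,-.06,.016)))
go((.572,.2505,.24),4.8)
E
```

```text
corner [ 0.5412 -0.1128  0.016 ]
lA [ 0.4436 -0.2287  0.011 ]
lB [ 0.5003 -0.3563  0.011 ]
[[ 0.54285301 -0.12418884  0.016     ]]
xyz cm [ 17.8  -40.63   0.24] rot [-0.004 -0.003  0.007] len 44.4 t 1.2
```

```bash
python3 -m creep '[{"xyz":[2.2,-5.1,0],"rot":[0,0,0]},{"xyz":[4.4,-10.2,0],"rot":[0,0,0]},{"xyz":[6.7,-15.3,0],"rot":[0,0,0]},{"xyz":[8.9,-20.4,0],"rot":[0,0,0]},{"xyz":[11.1,-25.4,0],"rot":[0,0,0]},{"xyz":[13.3,-30.4,0],"rot":[0,0,0]},{"xyz":[15.5,-35.4,0],"rot":[0,0,0]},{"xyz":[17.6,-40.4,0],"rot":[0,0,0]}]'
python3 -m creep '[{"xyz":[0,0,0],"rot":[0,0,0]},{"xyz":[0,0,0],"rot":[0,0,0]}]'
python3 - <<'E'
from go import *
c,im=snap("wrist","w2.png")
print(state()["tcp_pos"])
q=[.5891,.04226,-1.4871]
for p in [(-.205,0,.086),(-.213,.02,.086),(-.197,-.02,.086),(-.112,0,.082),(-.155,.035,.066),(-.155,-.035,.066),(-.069,.035,.066),(-.069,-.035,.066),(-.163,.06,.016),(-.163,-.06,.016)]:
    u=proj(c,tr(q,p))[0]; print(p,u.round(0)); cv2.circle(im,tuple(int(v) for v in u),3,(255,0,0),-1)
cv2.imwrite("pics/w2m.png",im[:,:,::-1])
E
```

```text
time: 2.2
tcp_pos: [0.5709, 0.2378, 0.2392]
tcp_rot: [0.0, 0.999, 0.042, -0.0]
ft_force: [0.5, -0.5, 0.5]
opening: 0.0496
time: 2.45
tcp_pos: [0.5701, 0.2357, 0.2389]
tcp_rot: [0.001, 0.999, 0.042, -0.001]
ft_force: [0.2, -1.0, 0.0]
opening: 0.0501
[0.57028021 0.23492737 0.23908163]
(-0.205, 0, 0.086) [310. 222.]
(-0.213, 0.02, 0.086) [300. 198.]
(-0.197, -0.02, 0.086) [320. 245.]
(-0.112, 0, 0.082) [420. 221.]
(-0.155, 0.035, 0.066) [369. 177.]
(-0.155, -0.035, 0.066) [366. 255.]
(-0.069, 0.035, 0.066) [468. 178.]
(-0.069, -0.035, 0.066) [461. 255.]
(-0.163, 0.06, 0.016) [355. 147.]
(-0.163, -0.06, 0.016) [353. 265.]
```

View pics/w2m.png

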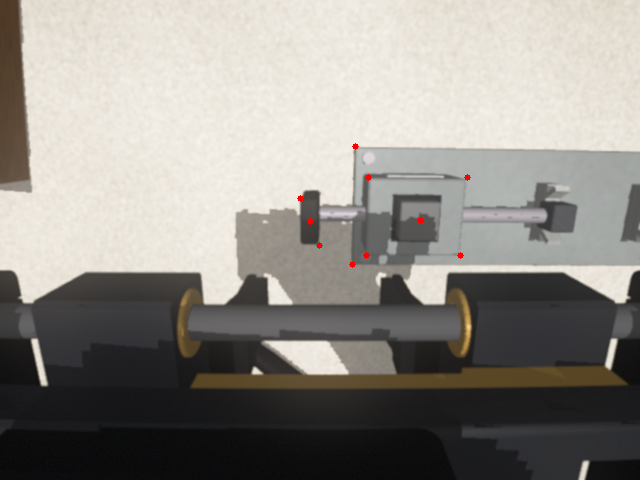

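```bash
python3 -c "
import cv2
im=cv2.imread('pics/w2.png')
cv2.imwrite('pics/w2c.png',cv2.resize(im[140:275,290:480],None,fx=4,fy=4,interpolation=cv2.INTER_CUBIC))"
```

```text
(no output)
```

View pics/w2c.png

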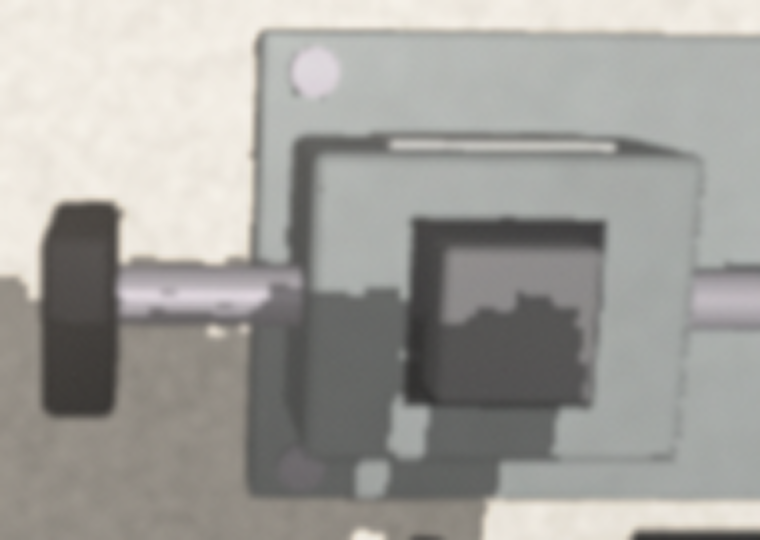

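```bash
python3 - <<'E'
from go import *
print(state()["tcp_pos"],state()["qd"].round(3))
go((.572,.249,.062),4.8)
E
```

```text
[0.57028021 0.23492737 0.23908163] [ 0.013 -0.013  0.004  0.002 -0.002 -0.001 -0.002]
xyz cm [ 0.3  -1.42 17.71] rot [ 0.002  0.001 -0.002] len 17.8 t 2.5
```

```bash
python3 -m creep '[{"xyz":[0.3,-1.4,4],"rot":[0,0,0]},{"xyz":[0.3,-1.4,8],"rot":[0,0,0]},{"xyz":[0.3,-1.4,12],"rot":[0,0,0]},{"xyz":[0.3,-1.4,13],"rot":[0,0,0]},{"xyz":[0.3,-1.4,13],"rot":[0,0,0]},{"xyz":[0.3,-1.4,13],"rot":[0,0,0]}]'
python3 - <<'E'
from go import *
c,im=snap("wrist","w3.png")
snap("side","s3.png")
go((.572,.249,.062),4.8)
E
```

```text
time: 3.25
tcp_pos: [0.5733, 0.2512, 0.1116]
tcp_rot: [-0.001, 0.999, 0.042, 0.002]
ft_force: [-0.3, 0.6, 0.4]
opening: 0.0502
xyz cm [-0.14  0.22  4.93] rot [-0.001 -0.003 -0.   ] len 4.9 t 3.35
```

View pics/w3.png

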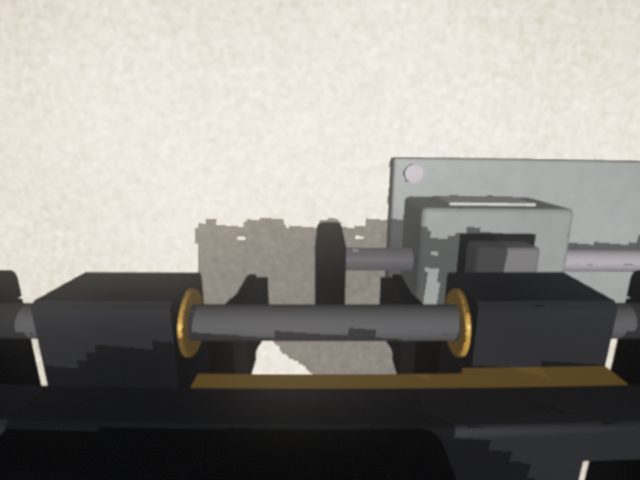

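View pics/s3.png

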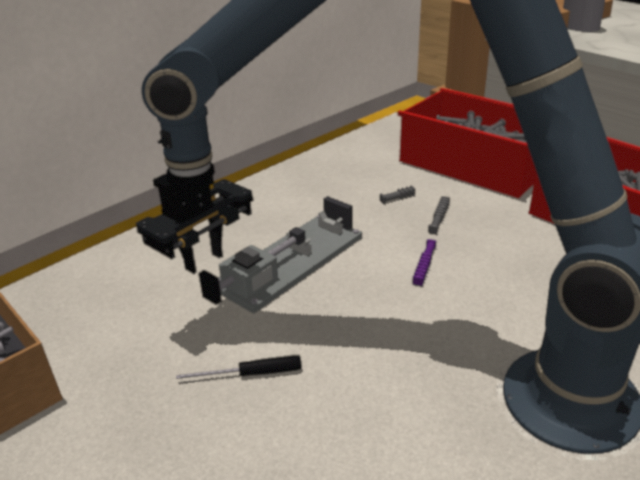

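```bash
python3 -m creep '[{"xyz":[-0.1,0,2],"rot":[0,0,0]},{"xyz":[-0.1,0,4],"rot":[0,0,0]},{"xyz":[-0.1,0,4.8],"rot":[0,0,0]},{"xyz":[-0.1,0,4.8],"rot":[0,0,0]},{"xyz":[-0.1,0,4.8],"rot":[0,0,0]}]'
python3 - <<'E'
from go import *
c,im=snap("wrist","w4.png")
go((.572,.249,.062),4.8)
E
```

```text
time: 3.98
tcp_pos: [0.5714, 0.2511, 0.0618]
tcp_rot: [-0.0, 0.999, 0.042, 0.0]
ft_force: [0.6, -0.3, 0.7]
opening: 0.0499
xyz cm [0.03 0.22 0.  ] rot [-0.    -0.001  0.   ] len 0.2 t 4.025
```

View pics/w4.png

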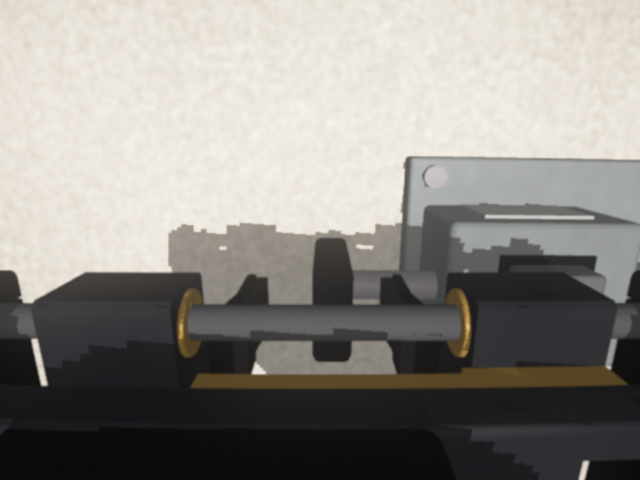

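```bash
python3 -m creep '[{"xyz":[0,-1,0],"rot":[0,0,0]},{"xyz":[0,-1.5,0],"rot":[0,0,0]},{"xyz":[0,-2.2,0],"rot":[0,0,0]},{"xyz":[0,-3.0,0],"rot":[0,0,0]},{"xyz":[0,-3.8,0],"rot":[0,0,0]},{"xyz":[0,-4.6,0],"rot":[0,0,0]},{"xyz":[0,-5.2,0],"rot":[0,0,0]},{"xyz":[0,-5.6,0],"rot":[0,0,0]}]'; python3 -m creep '[{"xyz":[0,0,0],"rot":[0,0,0]},{"xyz":[0,-0.2,0],"rot":[0,0,0]},{"xyz":[0,-0.4,0],"rot":[0,0,0]},{"xyz":[0,-0.4,0],"rot":[0,0,0]}]'
```

```text
time: 5.03
tcp_pos: [0.5672, 0.304, 0.0618]
tcp_rot: [0.002, 0.999, 0.041, 0.0]
ft_force: [0.4, -6.3, 4.2]
opening: 0.0502
time: 5.52
tcp_pos: [0.5669, 0.3085, 0.0618]
tcp_rot: [0.002, 0.999, 0.041, 0.0]
ft_force: [0.8, -5.7, 3.5]
opening: 0.05
```

```bash
A='[{"xyz":[0,-0.2,0],"rot":[0,0,0]},{"xyz":[0,-0.4,0],"rot":[0,0,0]},{"xyz":[0,-0.4,0],"rot":[0,0,0]}]'; python3 -m creep '[{"xyz":[0,-0.2,0],"rot":[0,0,0]},{"xyz":[0,-0.4,0],"rot":[0,0,0]},{"xyz":[0,-0.4,0],"rot":[0,0,0]}]';  python3 -m creep '[{"xyz":[0,-0.2,0],"rot":[0,0,0]},{"xyz":[0,-0.4,0],"rot":[0,0,0]},{"xyz":[0,-0.4,0],"rot":[0,0,0]}]'
```

```text
time: 5.9
tcp_pos: [0.5668, 0.3098, 0.0617]
tcp_rot: [0.004, 0.999, 0.041, -0.0]
ft_force: [0.3, -9.5, 6.2]
opening: 0.0501
time: 6.28
tcp_pos: [0.5666, 0.3129, 0.0616]
tcp_rot: [0.005, 0.999, 0.04, -0.0]
ft_force: [0.2, -11.7, 7.3]
opening: 0.0501
```

```bash
python3 -m creep '[{"xyz":[0,-0.1,0],"rot":[0,0,0]},{"xyz":[0,-0.2,0],"rot":[0,0,0]},{"xyz":[0,-0.2,0],"rot":[0,0,0]}]'; python3 -m creep '[{"xyz":[0,-0.1,0],"rot":[0,0,0]},{"xyz":[0,-0.2,0],"rot":[0,0,0]},{"xyz":[0,-0.2,0],"rot":[0,0,0]}]'
python3 -c "
from h import *
snap('wrist','w5.png');snap('side','s5.png')"
```

```text
time: 6.65
tcp_pos: [0.5665, 0.3143, 0.0616]
tcp_rot: [0.005, 0.999, 0.04, -0.0]
ft_force: [-0.9, -11.1, 6.6]
opening: 0.05
time: 7.02
tcp_pos: [0.5664, 0.316, 0.0616]
tcp_rot: [0.005, 0.999, 0.04, -0.001]
ft_force: [0.7, -12.4, 8.0]
opening: 0.0504
```

View pics/w5.png

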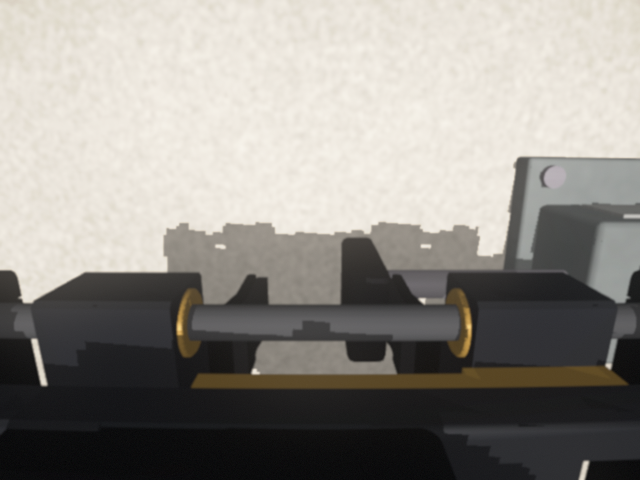

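```bash
python3 -c "
import cv2
im=cv2.imread('pics/s5.png')
cv2.imwrite('pics/s5c.png',cv2.resize(im[180:330,130:330],None,fx=4,fy=4,interpolation=cv2.INTER_CUBIC))"
```

```text
(no output)
```

View pics/s5c.png

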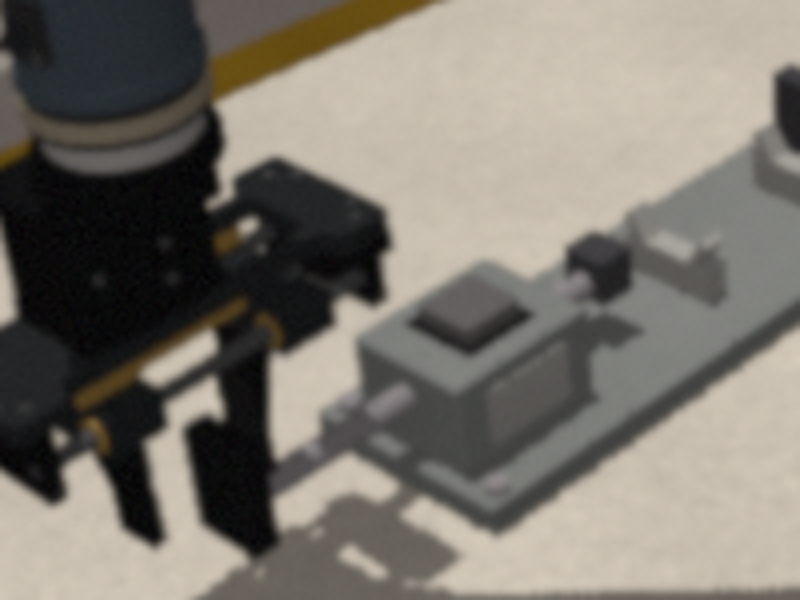

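The slide is well out and the button has dipped, so the catch is on the ramp. The jig is still in place. I'll keep going in 2 mm steps.

```bash
for i in 1; do python3 -m creep '[{"xyz":[0,-0.1,0],"rot":[0,0,0]},{"xyz":[0,-0.2,0],"rot":[0,0,0]},{"xyz":[0,-0.2,0],"rot":[0,0,0]}]'; python3 -m creep '[{"xyz":[0,-0.1,0],"rot":[0,0,0]},{"xyz":[0,-0.2,0],"rot":[0,0,0]},{"xyz":[0,-0.2,0],"rot":[0,0,0]}]'; python3 -m creep '[{"xyz":[0,-0.1,0],"rot":[0,0,0]},{"xyz":[0,-0.2,0],"rot":[0,0,0]},{"xyz":[0,-0.2,0],"rot":[0,0,0]}]'; done | grep -E "pos|force"
```

```text
tcp_pos: [0.5662, 0.3175, 0.0616]
ft_force: [-0.7, -12.6, 7.5]
tcp_pos: [0.5662, 0.3182, 0.0615]
ft_force: [-0.8, -15.7, 8.9]
tcp_pos: [0.5662, 0.3182, 0.0614]
ft_force: [-1.0, -17.9, 10.7]
```

```bash
python3 -c "
from h import *
c,im=snap('side','s6.png');print(state()['ft_force'],state()['tcp_pos'])
a=cv2.imread('pics/s5.png')[180:330,200:330];b=cv2.imread('pics/s6.png')[180:330,200:330]
cv2.imwrite('pics/s6c.png',cv2.resize(np.hstack([a,b]),None,fx=3,fy=3,interpolation=cv2.INTER_CUBIC))"
```

```text
[  0.19901137 -18.01971992  10.83284029] [0.56621701 0.31825259 0.06142641]
```

View pics/s6c.png

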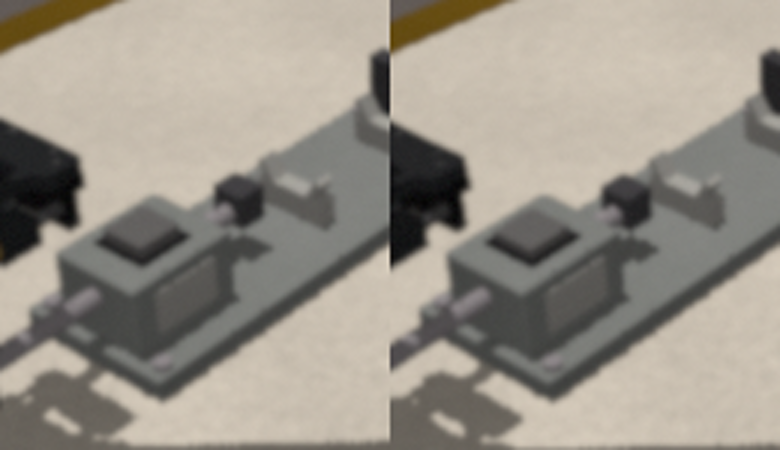

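```bash
python3 -c "
import cv2,numpy as np
t=[cv2.imread('pics/%s.png'%n)[235:285,225:280] for n in ('side0','s5','s6')]
cv2.imwrite('pics/btn.png',cv2.resize(np.hstack(t),None,fx=4.8,fy=4.8,interpolation=cv2.INTER_CUBIC))"
```

```text
(no output)
```

View pics/btn.png

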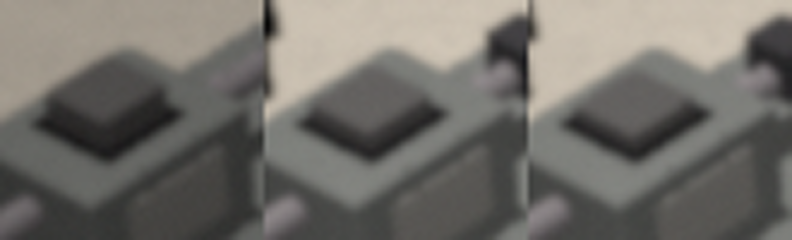

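```bash
python3 -c "
from h import *
snap('scene','c6.png');c,im=snap('wrist','w6.png');print(state()['ft_force'],state()['tcp_pos'],state()['ft_torque'])
a=cv2.imread('pics/scene0.png')[180:320,330:490];b=cv2.imread('pics/c6.png')[180:320,330:490]
cv2.imwrite('pics/c6c.png',cv2.resize(np.vstack([a,b]),None,fx=2.1*2,fy=2.1,interpolation=cv2.INTER_CUBIC)) if 0 else cv2.imwrite('pics/c6c.png',cv2.resize(np.hstack([a,b]),None,fx=2.5,fy=2.5,interpolation=cv2.INTER_CUBIC))"
```

```text
[ -0.39014678 -17.33812079  10.64741754] [0.5662247  0.31823336 0.06140981] [-4.11304973  0.11327911 -0.02460318]
```

View pics/c6c.png

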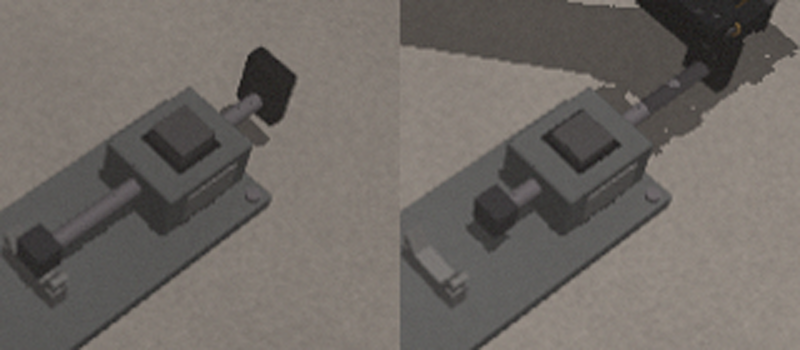

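View pics/w6.png

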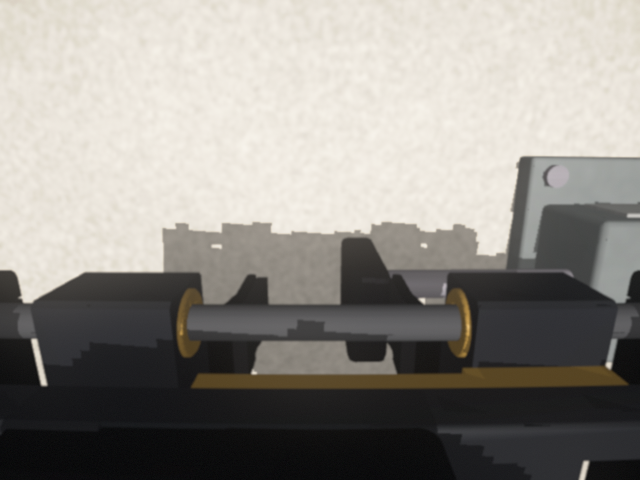

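```bash
python3 -m creep '[{"xyz":[0,-0.05,0],"rot":[0,0,0]},{"xyz":[0,-0.1,0],"rot":[0,0,0]},{"xyz":[0,-0.1,0],"rot":[0,0,0]}]'; python3 -m creep '[{"xyz":[0,-0.05,0],"rot":[0,0,0]},{"xyz":[0,-0.1,0],"rot":[0,0,0]},{"xyz":[0,-0.1,0],"rot":[0,0,0]}]'
```

```text
time: 8.78
tcp_pos: [0.5658, 0.3245, 0.0616]
tcp_rot: [0.004, 0.999, 0.04, -0.0]
ft_force: [1.8, -8.7, 4.5]
opening: 0.0505
time: 9.15
tcp_pos: [0.5656, 0.3262, 0.0616]
tcp_rot: [0.003, 0.999, 0.041, 0.0]
ft_force: [0.0, -7.8, 3.8]
opening: 0.0497
```

```bash
python3 -m creep '[{"xyz":[0,-0.1,0],"rot":[0,0,0]},{"xyz":[0,-0.2,0],"rot":[0,0,0]},{"xyz":[0,-0.2,0],"rot":[0,0,0]}]'
python3 -c "
from h import *
snap('side','s7.png')
t=[cv2.imread('pics/%s.png'%n)[235:285,225:280] for n in ('side0','s6','s7')]
cv2.imwrite('pics/btn2.png',cv2.resize(np.hstack(t),None,fx=4.8,fy=4.8,interpolation=cv2.INTER_CUBIC))"
```

```text
time: 9.52
tcp_pos: [0.5654, 0.3283, 0.0616]
tcp_rot: [0.003, 0.999, 0.041, 0.0]
ft_force: [0.5, -9.0, 4.3]
opening: 0.0501
```

View pics/btn2.png

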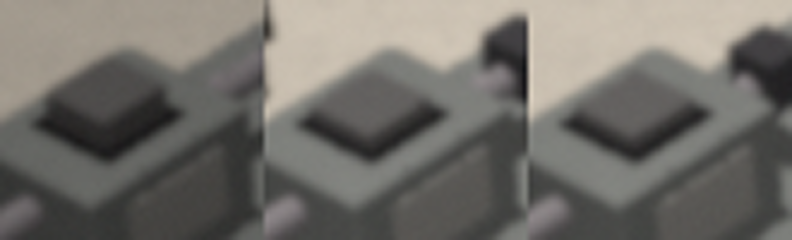

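Still dipped and sliding freely at spring force, so I'll keep pulling.

```bash
(python3 -m creep '[{"xyz":[0,-0.1,0],"rot":[0,0,0]},{"xyz":[0,-0.2,0],"rot":[0,0,0]},{"xyz":[0,-0.2,0],"rot":[0,0,0]}]'; python3 -m creep '[{"xyz":[0,-0.1,0],"rot":[0,0,0]},{"xyz":[0,-0.2,0],"rot":[0,0,0]},{"xyz":[0,-0.2,0],"rot":[0,0,0]}]')| grep -E "pos|force"
python3 -c "
from h import *
snap('side','s8.png')
t=[cv2.imread('pics/%s.png'%n)[235:285,225:280] for n in ('side0','s7','s8')]
cv2.imwrite('pics/btn3.png',cv2.resize(np.hstack(t),None,fx=4.8,fy=4.8,interpolation=cv2.INTER_CUBIC))"
```

```text
tcp_pos: [0.5652, 0.3314, 0.0616]
ft_force: [1.0, -6.4, 3.6]
tcp_pos: [0.5651, 0.3328, 0.0616]
ft_force: [0.9, -8.0, 3.9]
```

View pics/btn3.png

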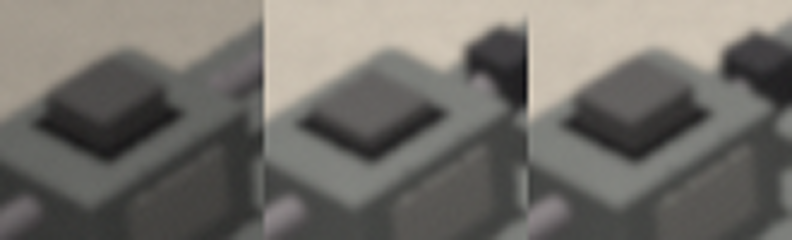

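```bash
(python3 -m creep '[{"xyz":[0,-0.1,0],"rot":[0,0,0]},{"xyz":[0,-0.2,0],"rot":[0,0,0]},{"xyz":[0,-0.2,0],"rot":[0,0,0]}]'; python3 -m creep '[{"xyz":[0,-0.1,0],"rot":[0,0,0]},{"xyz":[0,-0.1,0],"rot":[0,0,0]}]')| grep -E "pos|force"
```

```text
tcp_pos: [0.5651, 0.3328, 0.0615]
ft_force: [1.0, -11.2, 5.8]
tcp_pos: [0.5651, 0.3328, 0.0614]
ft_force: [-0.1, -12.1, 6.9]
```

```bash
python3 -m creep '[{"xyz":[0,0.3,0],"rot":[0,0,0]},{"xyz":[0,0.6,0],"rot":[0,0,0]},{"xyz":[0,1.2,0],"rot":[0,0,0]},{"xyz":[0,1.8,0],"rot":[0,0,0]},{"xyz":[0,1.8,0],"rot":[0,0,0]}]'
python3 -c "
from h import *
snap('scene','c9.png');snap('wrist','w9.png');print(state()['ft_force'])"
```

```text
time: 11.62
tcp_pos: [0.5649, 0.3218, 0.0615]
tcp_rot: [-0.0, 0.999, 0.042, -0.0]
ft_force: [0.1, -0.3, 0.4]
opening: 0.05
[-0.72678291 -1.81271183 -0.71771633]
```

View pics/w9.png

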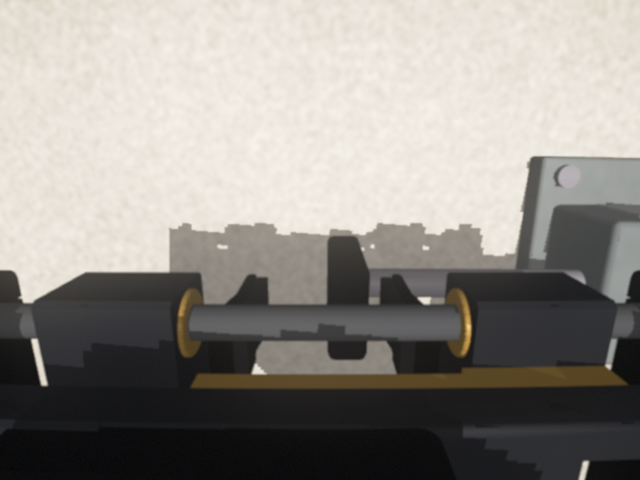

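View pics/c9.png

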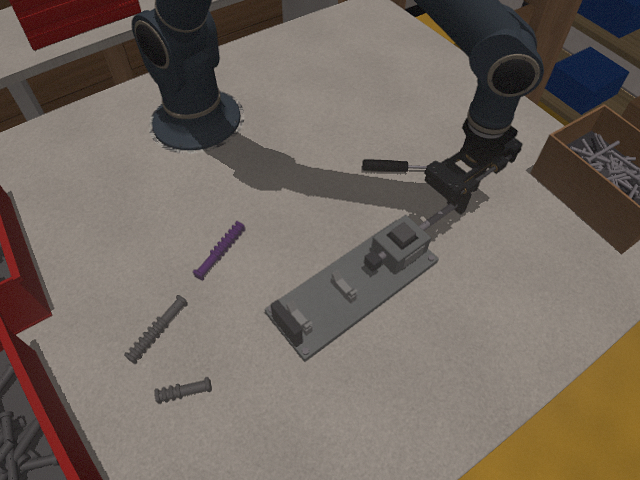

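```bash
python3 -m creep '[{"xyz":[0,0.3,-3],"rot":[0,0,0]},{"xyz":[0,0.3,-8],"rot":[0,0,0]},{"xyz":[0,0.3,-14],"rot":[0,0,0]},{"xyz":[0,0.3,-18],"rot":[0,0,0]}]'
python3 -c "
from go import *
go((.469,-.30,.24),113.5)"
```

```text
time: 12.22
tcp_pos: [0.5656, 0.32, 0.2449]
tcp_rot: [-0.001, 0.999, 0.042, 0.002]
ft_force: [0.1, 0.3, 0.4]
opening: 0.0501
xyz cm [-14.88  60.96   0.3 ] rot [ 1.000e-03 -4.000e-03 -1.896e+00] len 62.7 t 12.225
```

```bash
python3 -m creep '[{"xyz":[-1.3,5.3,0],"rot":[0,0,-0.175]},{"xyz":[-2.6,10.6,0],"rot":[0,0,-0.35]},{"xyz":[-3.9,15.9,0],"rot":[0,0,-0.525]},{"xyz":[-5.2,21.2,0],"rot":[0,0,-0.7]},{"xyz":[-6.5,26.5,0],"rot":[0,0,-0.875]},{"xyz":[-7.8,31.8,0],"rot":[0,0,-1.05]},{"xyz":[-9.1,37.1,0],"rot":[0,0,-1.225]},{"xyz":[-10.4,42.4,0],"rot":[0,0,-1.4]}]'
python3 -c "
from go import *
go((.469,-.30,.24),113.5)"
```

```text
time: 13.22
tcp_pos: [0.4983, -0.1081, 0.2419]
tcp_rot: [0.0, 0.742, 0.671, 0.0]
ft_force: [0.2, 0.6, 0.2]
opening: 0.0498
xyz cm [-19.39  -0.99   0.18] rot [ 0.001  0.    -0.511] len 19.4 t 13.225
```

```bash
python3 -m creep '[{"xyz":[-5,-0.25,0.1],"rot":[0,0,-0.15]},{"xyz":[-10,-0.5,0.2],"rot":[0,0,-0.3]},{"xyz":[-15,-0.7,0.2],"rot":[0,0,-0.42]},{"xyz":[-19,-0.9,0.2],"rot":[0,0,-0.5]},{"xyz":[-19,-0.9,0.2],"rot":[0,0,-0.5]},{"xyz":[-19,-0.9,0.2],"rot":[0,0,-0.5]},{"xyz":[-19,-0.9,0.2],"rot":[0,0,-0.5]}]'
python3 - <<'E'
from go import *
c,im=snap("wrist","w10.png"); c2=calibration("wrist")
print(np.abs(c["t"]-c2["t"]).max(),state()["tcp_pos"])
for p in [(.4414,-.2368,.011),(.4958,-.362,.011)]: print(proj(c,np.array([p])).round(0))
E
```

```text
time: 14.1
tcp_pos: [0.4699, -0.2932, 0.2398]
tcp_rot: [0.0, 0.554, 0.832, 0.0]
ft_force: [0.4, -0.3, 0.6]
opening: 0.05
0.00013595627483720119 [ 0.46981881 -0.29339474  0.23979513]
[[319. 146.]]
[[322. 277.]]
```

View pics/w10.png

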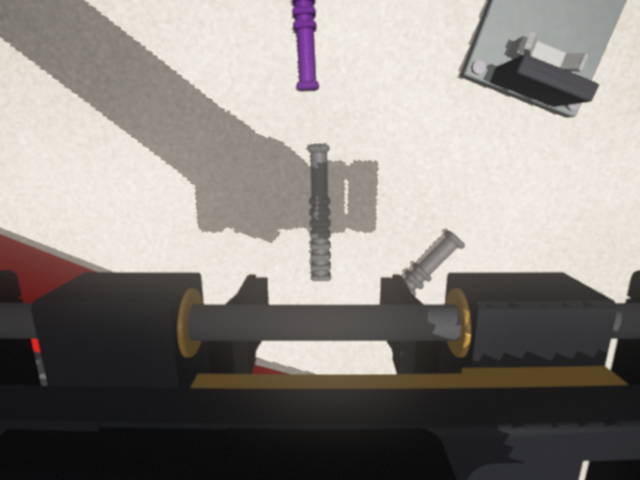

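```bash
python3 - <<'E'
from go import *
c=calibration("wrist")
a=ray(c,(318,144.5),.014);b=ray(c,(320.5,280),.014)
m=(a+b)/2;d=b-a;print(a,b,m,np.linalg.norm(d),np.degrees(np.arctan2(d[1],d[0])))
go((m[0],m[1],.004),np.degrees(np.arctan2(-d[1],-d[0])))
im=cv2.imread("pics/w10.png");cv2.imwrite("pics/w10c.png",cv2.resize(im[130:300,260:380],None,fx=3.5,fy=3.5,interpolation=cv2.INTER_CUBIC))
E
```

```text
[ 0.43936798 -0.23588186  0.014     ] [ 0.49532096 -0.36447293  0.014     ] [ 0.46734447 -0.30017739  0.014     ] 0.14023694235440845 -66.48501706140821
xyz cm [-0.53 -0.5  23.58] rot [ 0.     0.    -0.015] len 23.6 t 14.15
```

View pics/w10c.png

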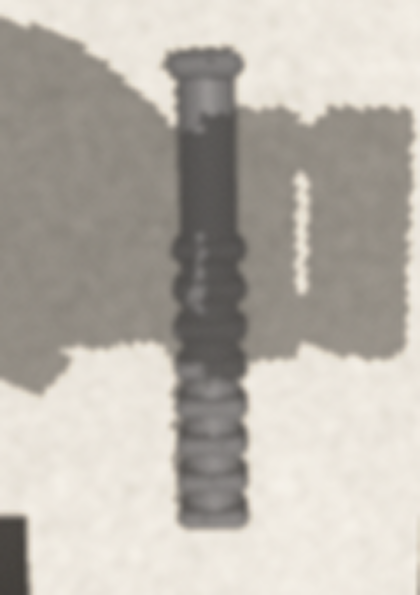

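The plug measures 140 mm, ribbed and grey, with its head at the top, so it's the right one. I'll descend and grip its middle.

```bash
python3 -m creep '[{"xyz":[-0.5,-0.5,5],"rot":[0,0,-0.015]},{"xyz":[-0.5,-0.5,10],"rot":[0,0,-0.015]},{"xyz":[-0.5,-0.5,15],"rot":[0,0,-0.015]},{"xyz":[-0.5,-0.5,19],"rot":[0,0,-0.015]},{"xyz":[-0.5,-0.5,21.5],"rot":[0,0,-0.015]},{"xyz":[-0.5,-0.5,23],"rot":[0,0,-0.015]},{"xyz":[-0.5,-0.5,23.5],"rot":[0,0,-0.015]},{"xyz":[-0.5,-0.5,23.5],"rot":[0,0,-0.015]}]'
python3 -m creep '[{"xyz":[0,0,0],"rot":[0,0,0]},{"xyz":[0,0,0],"rot":[0,0,0]},{"xyz":[0,0,0],"rot":[0,0,0]},{"xyz":[0,0,0],"rot":[0,0,0]},{"xyz":[0,0,0],"rot":[0,0,0]}]' -1
```

```text
time: 15.15
tcp_pos: [0.4671, -0.3016, 0.0051]
tcp_rot: [0.001, 0.549, 0.836, 0.0]
ft_force: [-0.1, 0.4, -0.6]
opening: 0.0505
time: 15.78
tcp_pos: [0.4667, -0.3017, 0.0048]
tcp_rot: [0.0, 0.549, 0.836, -0.0]
ft_force: [-0.3, -0.1, 2.7]
opening: 0.0218
```

```bash
python3 -m creep '[{"xyz":[0,0,-2],"rot":[0,0,0]},{"xyz":[0,0,-7],"rot":[0,0,0]},{"xyz":[0,0,-13],"rot":[0,0,0]},{"xyz":[0,0,-18],"rot":[0,0,0]},{"xyz":[0,0,-20],"rot":[0,0,0]}]'
python3 -c "
from go import *
t=tr([.5891,.04226,-1.4871],(.069,0,.036))[0];print(t)
go((t[0],t[1],.2),94.8)"
```

```text
time: 16.4
tcp_pos: [0.468, -0.3019, 0.2093]
tcp_rot: [0.003, 0.549, 0.836, -0.0]
ft_force: [0.7, 0.2, -0.9]
opening: 0.0219
[ 0.59486831 -0.02649847  0.036     ]
xyz cm [20.24 22.57  0.9 ] rot [0.004 0.005 0.324] len 30.3 t 16.4
```

```bash
python3 -m creep '[{"xyz":[3.4,3.8,0],"rot":[0,0,0.054]},{"xyz":[6.8,7.6,0],"rot":[0,0,0.108]},{"xyz":[10.2,11.4,0],"rot":[0,0,0.162]},{"xyz":[13.6,15.2,0],"rot":[0,0,0.216]},{"xyz":[17,18.9,0],"rot":[0,0,0.27]},{"xyz":[20.2,22.5,0],"rot":[0,0,0.324]},{"xyz":[20.2,22.5,0],"rot":[0,0,0.324]},{"xyz":[20.2,22.5,0],"rot":[0,0,0.324]}]'
python3 -m creep '[{"xyz":[0,0,0],"rot":[0,0,0]},{"xyz":[0,0,0],"rot":[0,0,0]}]' >/dev/null
python3 - <<'E'
from go import *
c,im=snap("wrist","w11.png"); print(state()["tcp_pos"],state()["tcp_rot"])
q=[.5891,.04226,-1.4871]
for p in [(.162,-.06,.016),(.162,.06,.016),(.145,.035,.072),(.145,-.035,.072),(-.069,.035,.066),(-.069,-.035,.066),(.02,.015,.036),(.02,-.015,.036)]:
    u=proj(c,tr(q,p))[0];print(p,u.round(0)); cv2.circle(im,tuple(int(v) for v in u),2,(255,0,0),-1)
cv2.imwrite("pics/w11m.png",im[:,:,::-1])
E
```

```text
time: 17.4
tcp_pos: [0.5926, -0.0275, 0.2051]
tcp_rot: [0.0, 0.677, 0.736, -0.0]
ft_force: [0.6, -0.5, -0.3]
opening: 0.0215
[ 0.5926598  -0.02817162  0.2046517 ] [ 1.44156498e-04  6.77562898e-01  7.35464797e-01 -1.75762742e-04]
(0.162, -0.06, 0.016) [266. 308.]
(0.162, 0.06, 0.016) [388. 308.]
(0.145, 0.035, 0.072) [369. 317.]
(0.145, -0.035, 0.072) [285. 317.]
(-0.069, 0.035, 0.066) [376.  38.]
(-0.069, -0.035, 0.066) [278.  38.]
(0.02, 0.015, 0.036) [345. 162.]
(0.02, -0.015, 0.036) [309. 162.]
```

View pics/w11m.png

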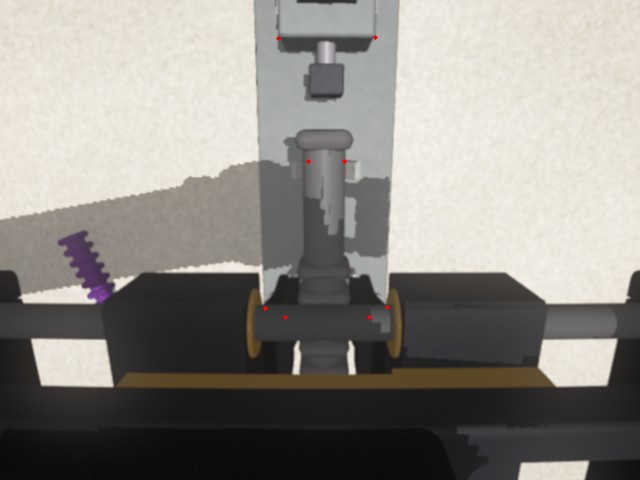

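```bash
python3 - <<'E'
from go import *
go((.5949,-.0265,.0415),94.8)
E
```

```text
xyz cm [ 0.16  0.24 16.32] rot [-0.     0.    -0.002] len 16.3 t 17.7
```

```bash
python3 -m creep '[{"xyz":[0.15,0.25,4],"rot":[0,0,0]},{"xyz":[0.15,0.25,8],"rot":[0,0,0]},{"xyz":[0.15,0.25,11],"rot":[0,0,0]},{"xyz":[0.15,0.25,12],"rot":[0,0,0]},{"xyz":[0.15,0.25,12],"rot":[0,0,0]},{"xyz":[0.15,0.25,12],"rot":[0,0,0]}]'
python3 - <<'E'
from go import *
snap("scene","c12.png"); snap("side","s12.png"); snap("wrist","w12.png")
go((.5949,-.0265,.0415),94.8)
a=cv2.imread("pics/c12.png")[200:370,255:425];b=cv2.imread("pics/s12.png")[160:330,210:380]
cv2.imwrite("pics/cs12.png",cv2.resize(np.hstack([a,b]),None,fx=2.35,fy=2.35,interpolation=cv2.INTER_CUBIC))
E
```

```text
time: 18.45
tcp_pos: [0.5964, -0.0252, 0.086]
tcp_rot: [0.001, 0.677, 0.736, 0.001]
ft_force: [0.2, -0.2, 0.5]
opening: 0.0215
xyz cm [-0.12 -0.13  4.43] rot [ 0.002  0.    -0.   ] len 4.4 t 18.6
```

View pics/cs12.png

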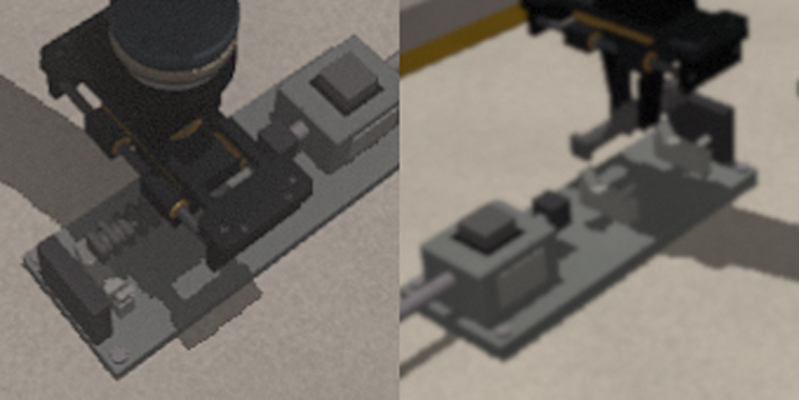

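View pics/w12.png

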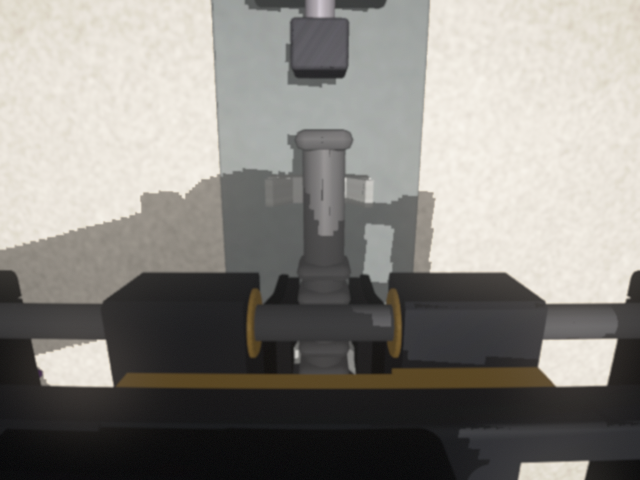

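```bash
python3 -m creep '[{"xyz":[-0.1,-0.17,1],"rot":[0,0,0]},{"xyz":[-0.1,-0.17,2],"rot":[0,0,0]},{"xyz":[-0.1,-0.17,3],"rot":[0,0,0]},{"xyz":[-0.1,-0.17,3.6],"rot":[0,0,0]},{"xyz":[-0.1,-0.17,4.1],"rot":[0,0,0]},{"xyz":[-0.1,-0.17,4.3],"rot":[0,0,0]},{"xyz":[-0.1,-0.17,4.3],"rot":[0,0,0]},{"xyz":[-0.1,-0.17,4.3],"rot":[0,0,0]}]'
python3 - <<'E'
from go import *
snap("side","s13.png"); snap("wrist","w13.png")
go((.5949,-.0265,.0415),94.8);print(state()["ft_force"])
cv2.imwrite("pics/s13c.png",cv2.resize(cv2.imread("pics/s13.png")[160:330,190:390],None,fx=3.5,fy=3.5,interpolation=cv2.INTER_CUBIC))
E
```

```text
time: 19.6
tcp_pos: [0.5939, -0.0263, 0.0419]
tcp_rot: [0.0, 0.677, 0.736, 0.0]
ft_force: [-0.3, 0.4, -0.2]
opening: 0.0217
xyz cm [-0.02  0.1   0.04] rot [0.001 0.    0.   ] len 0.1 t 19.7
[ 0.26974927 -0.06678078 -0.34657766]
```

View pics/s13c.png

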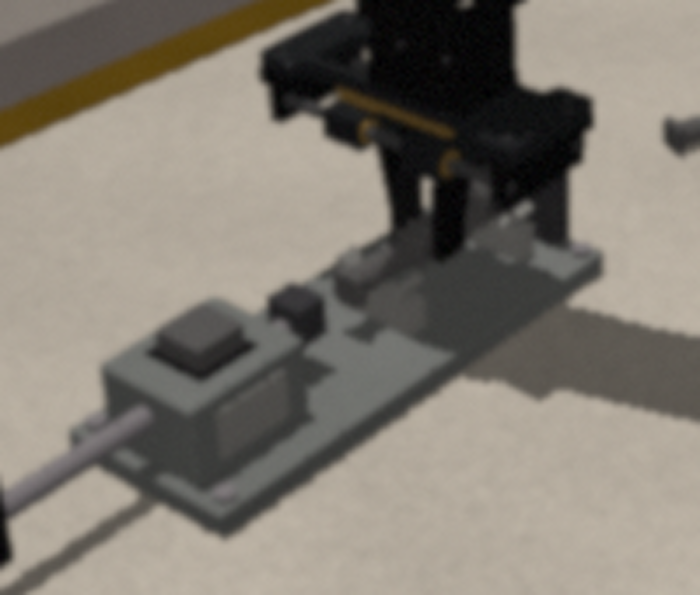

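View pics/w13.png

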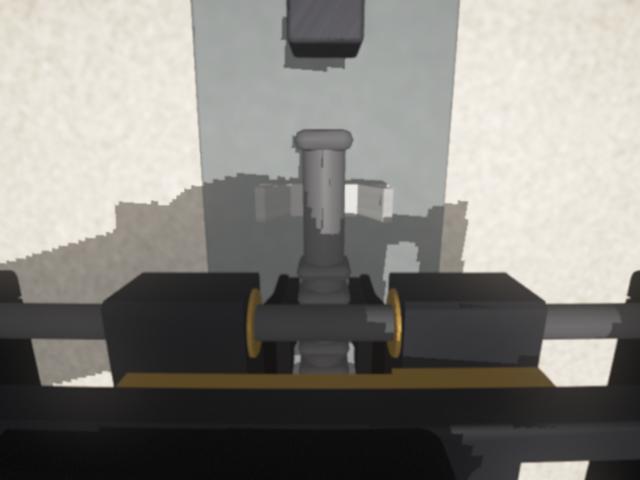

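The plug is centred between the cheeks: cheeks at columns 255 and 393, plug at 324. I'll lower it 1 mm more and let go.

```bash
python3 -m creep '[{"xyz":[0,0,0.1],"rot":[0,0,0]},{"xyz":[0,0,0.1],"rot":[0,0,0]}]'
python3 -m creep '[{"xyz":[0,0,0],"rot":[0,0,0]},{"xyz":[0,0,0],"rot":[0,0,0]},{"xyz":[0,0,0],"rot":[0,0,0]},{"xyz":[0,0,0],"rot":[0,0,0]}]' 0.0
python3 -m creep '[{"xyz":[0,0,-2],"rot":[0,0,0]},{"xyz":[0,0,-6],"rot":[0,0,0]},{"xyz":[0,0,-11],"rot":[0,0,0]},{"xyz":[0,0,-16],"rot":[0,0,0]},{"xyz":[5,0,-16],"rot":[0,0,0]},{"xyz":[9,0,-16],"rot":[0,0,0]},{"xyz":[9,0,-16],"rot":[0,0,0]}]'
python3 - <<'E'
from go import *
snap("side","s14.png");snap("scene","c14.png")
go((.5797,.1539,.2),94.8)
a=cv2.imread("pics/c14.png")[200:370,255:425];b=cv2.imread("pics/s14.png")[160:330,210:380]
cv2.imwrite("pics/cs14.png",cv2.resize(np.hstack([a,b]),None,fx=2.35,fy=2.35,interpolation=cv2.INTER_CUBIC))
E
```

```text
time: 19.95
tcp_pos: [0.5939, -0.0264, 0.0409]
tcp_rot: [0.0, 0.677, 0.736, 0.0]
ft_force: [-0.2, -0.7, 2.3]
opening: 0.0214
time: 20.45
tcp_pos: [0.5937, -0.0264, 0.0405]
tcp_rot: [-0.0, 0.677, 0.736, -0.0]
ft_force: [-0.5, 0.5, 0.4]
opening: 0.0426
time: 21.32
tcp_pos: [0.5855, 0.0682, 0.2027]
tcp_rot: [0.0, 0.674, 0.739, 0.002]
ft_force: [-0.4, -1.1, -0.1]
opening: 0.0432
xyz cm [9.08 0.11 0.15] rot [0.001 0.001 0.001] len 9.1 t 21.425
```

View pics/cs14.png

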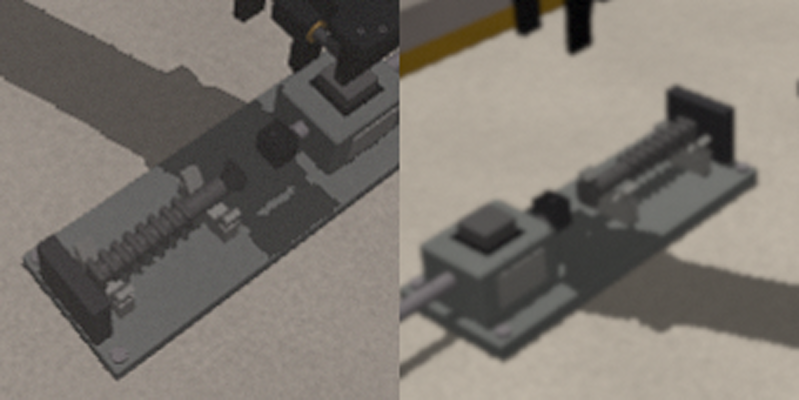

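```bash
python3 -m creep '[{"xyz":[4.5,0.1,0],"rot":[0,0,0]},{"xyz":[9.1,0.1,2],"rot":[0,0,0]},{"xyz":[9.1,0.1,6],"rot":[0,0,0]},{"xyz":[9.1,0.1,9],"rot":[0,0,0]},{"xyz":[9.1,0.1,10],"rot":[0,0,0]},{"xyz":[9.1,0.1,10],"rot":[0,0,0]},{"xyz":[9.1,0.1,10],"rot":[0,0,0]}]' -1
python3 - <<'E'
from go import *
snap("side","s15.png");snap("scene","c15.png")
go((.5797,.1539,.07),94.8)
a=cv2.imread("pics/c15.png")[180:350,305:475];b=cv2.imread("pics/s15.png")[160:330,190:360]
cv2.imwrite("pics/cs15.png",cv2.resize(np.hstack([a,b]),None,fx=2.35,fy=2.35,interpolation=cv2.INTER_CUBIC))
E
```

```text
time: 22.3
tcp_pos: [0.5807, 0.154, 0.102]
tcp_rot: [0.001, 0.677, 0.736, 0.001]
ft_force: [-0.0, -0.3, -0.4]
opening: 0.0004
xyz cm [-0.02 -0.08  3.2 ] rot [ 0.003 -0.    -0.   ] len 3.2 t 22.4
```

View pics/cs15.png

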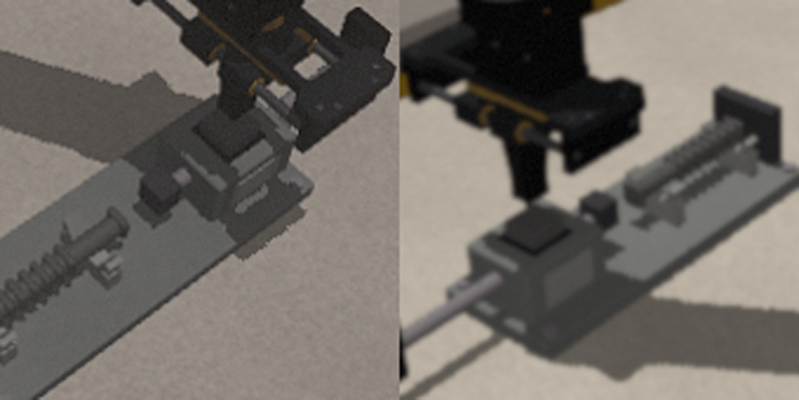

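```bash
python3 -m creep '[{"xyz":[0,0,1],"rot":[0,0,0]},{"xyz":[0,0,1.8],"rot":[0,0,0]},{"xyz":[0,0,2.3],"rot":[0,0,0]},{"xyz":[0,0,2.7],"rot":[0,0,0]},{"xyz":[0,0,3.0],"rot":[0,0,0]},{"xyz":[0,0,3.1],"rot":[0,0,0]},{"xyz":[0,0,3.1],"rot":[0,0,0]}]'
python3 - <<'E'
from go import *
snap("side","s16.png");snap("scene","c16.png")
a=cv2.imread("pics/c16.png")[180:350,265:435];b=cv2.imread("pics/s16.png")[160:330,190:360]
cv2.imwrite("pics/cs16.png",cv2.resize(np.hstack([a,b]),None,fx=2.35,fy=2.35,interpolation=cv2.INTER_CUBIC))
E
```

```text
time: 23.28
tcp_pos: [0.5795, 0.154, 0.0703]
tcp_rot: [0.0, 0.677, 0.736, -0.0]
ft_force: [-2.5, -2.1, 9.0]
opening: 0.0006
```

View pics/cs16.png

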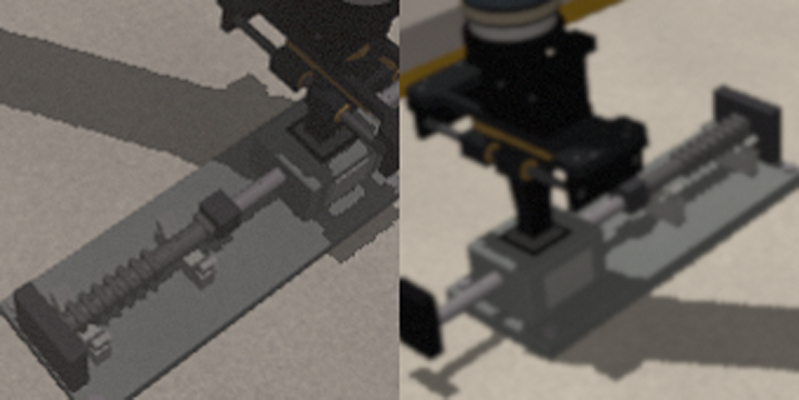

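The jaw has closed onto the plug. I'll lift off, back away and check.

```bash
python3 -m creep '[{"xyz":[0,0,-1],"rot":[0,0,0]},{"xyz":[0,0,-3],"rot":[0,0,0]},{"xyz":[0,0,-8],"rot":[0,0,0]},{"xyz":[0,0,-13],"rot":[0,0,0]},{"xyz":[0,0,-17],"rot":[0,0,0]},{"xyz":[5,0,-17],"rot":[0,0,0]},{"xyz":[9,0,-17],"rot":[0,0,0]},{"xyz":[9,0,-17],"rot":[0,0,0]}]'
python3 -m creep '[{"xyz":[0,0,0],"rot":[0,0,0]},{"xyz":[0,0,0],"rot":[0,0,0]},{"xyz":[0,0,0],"rot":[0,0,0]}]'
python3 - <<'E'
from go import *
c,_=snap("scene","c17.png");cs,_=snap("side","s17.png")
q=[.5891,.04226,-1.4871]
ims=[]
for n,cc,(x,y) in (("c17",c,(255,190)),("s17",cs,(190,170))):
    im=cv2.imread(f"pics/{n}.png")
    cv2.imwrite(f"pics/{n}c.png",cv2.resize(im[y:y+170,x:x+200],None,fx=3.5,fy=3.5,interpolation=cv2.INTER_CUBIC))
    for p in [(.005,0,.047),(.145,0,.058),(.075,0,.058),(-.112,0,.082),(.005,0,.064)]: print(n,p,((proj(cc,tr(q,p))[0]-[x,y])*3.5).round(0))
# jig moved?
for a,b in (("scene0","c17"),("side0","s17")):
    A=cv2.imread(f"pics/{a}.png",0).astype(np.float32);B=cv2.imread(f"pics/{b}.png",0).astype(np.float32)
    s=(slice(290,370),slice(260,330)) if a=="scene0" else (slice(195,250),slice(315,370))
    print(a,cv2.phaseCorrelate(A[s],B[s]))
E
```

```text
time: 24.38
tcp_pos: [0.5701, 0.2484, 0.2407]
tcp_rot: [-0.001, 0.674, 0.738, 0.001]
ft_force: [0.4, -1.1, -0.1]
opening: 0.0008
time: 24.75
tcp_pos: [0.5724, 0.2425, 0.2395]
tcp_rot: [0.0, 0.678, 0.735, -0.0]
ft_force: [0.7, 0.7, 0.1]
opening: 0.0005
c17 (0.005, 0, 0.047) [342. 302.]
c17 (0.145, 0, 0.058) [121. 449.]
c17 (0.075, 0, 0.058) [235. 368.]
c17 (-0.112, 0, 0.082) [516. 146.]
c17 (0.005, 0, 0.064) [344. 285.]
s17 (0.005, 0, 0.047) [350. 249.]
s17 (0.145, 0, 0.058) [504. 134.]
s17 (0.075, 0, 0.058) [429. 181.]
s17 (-0.112, 0, 0.082) [196. 289.]
s17 (0.005, 0, 0.064) [348. 223.]
scene0 ((-0.029980304467088104, 0.10507685745922402), 0.77559658040603)
side0 ((0.09737243807377638, 0.13209147310783464), 0.7797546723153856)
```

View pics/c17c.png

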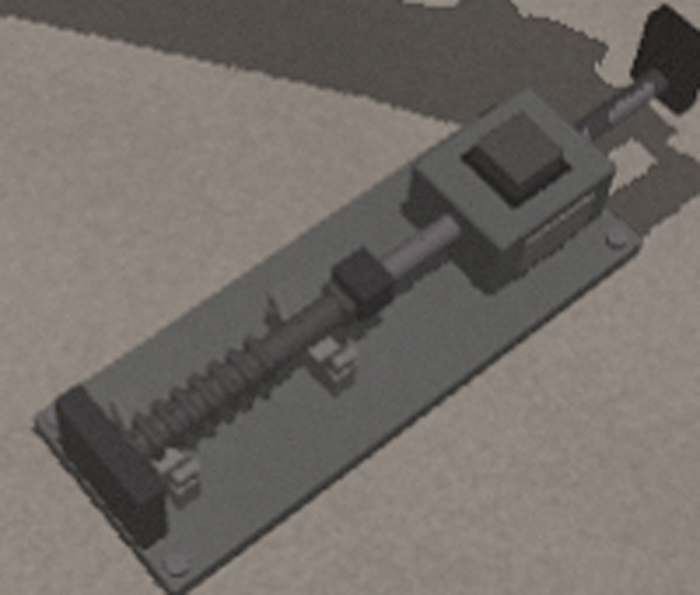

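View pics/s17c.png

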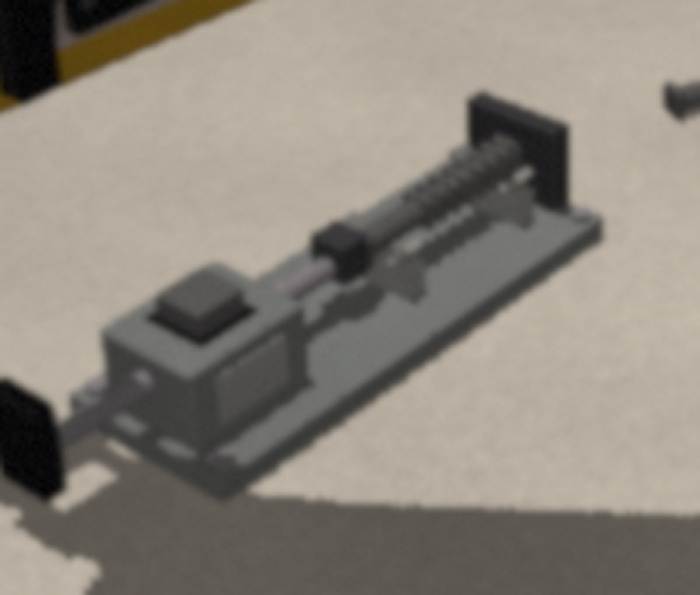

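Both views show the plug clamped between the jaw and the end block. The jaw face is at the predicted x of about 5 mm, which puts the slide at about 30 mm. The button is up, the jig has moved less than 0.2 px, and the robot is clear of everything.

```bash
python3 -c "
from station import *
print(state()['time'],state()['ft_force']);print(hand_in())"
```

```text
24.85 [-1.01734161  0.57509892 -0.44725024]
the job is handed in; nothing more can be done
None
```

The long plug is clamped in the jig between the jaw and the end block, and I handed the job in at 24.9 s; no verdict is reported.

- **Slide:** I hooked the handle with the inner finger and pulled in small steps. Force peaked at about 18 N in the readings on the ramp. The slide then ran on to its stop and the button came back up. After letting go it stayed out with the robot off it.
- **Plug:** I took the grey long plug (measured 140 mm, gripped at 21.8 mm) and laid it in the saddles. It touched the saddle floor with 2.3 N, and I let it go with the slide still out.
- **Clamping:** I pressed the button 12 mm with the shut fingers. The jaw closed on the plug, and I lifted clear.

**Last checks:**
- The jaw face sat at the spot expected for about 30 mm of slide, and the plug lay along the saddles against the end block.
- The button was up, and the jig had shifted less than about 0.2 px in both fixed views.
- The force readings with the arm clear were only noise.
- I did not measure the short plug or the screwdriver again at the end, but I never touched or went near them.

**Things that went wrong or disagreed:**
- One move call was refused because I left out `rot`.
- One early wrist-camera measurement was off by about 8 mm because the arm was still moving; later ones agreed with the fixed cameras.
- The slide stalled for a moment at the top of the ramp, near 53 mm, before it passed over.

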